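# Hold the cap hopper's sprung lid just short of its balance point

## Task

The lid springs of the bottle-cap hopper are about to be set: twist the spring-return latch knob clockwise to its stop so that the lid pops ajar, let the knob spring back, then lift the lid by its front bar past its balance point until you are sure the springs carry it, without letting it run on to its stop. Bring it back and hold it still about 7 degrees below the balance point, where it wants to fall shut again, and finish while still holding it there with the gripper. Never fling or drop the lid, and leave the bottles, caps, grease tin and tools where they are.

Things in the scene. Friction and masses are not known exactly. Their poses are not given: they have to be found in the camera images.
- hopper: The stainless bottle-cap hopper, fixed on the bench: 200 (x) by 340 (y) by 112 mm high, lid with clear window. Origin on the table under its middle; x points from its front (bar and latch side, towards the robot) to the hinge at the rear, y to its left, z up. On its left a chute sticks out to 290 mm from the origin, 80 mm high; on its right a grey drive box to 217 mm, 105 mm high.
- knob_grip (a point): Point to grip on the latch knob: on its vertical turning axis, 152 mm above the table, in front of the lid's right corner (hopper frame x -155, y -115). The black wing is 38 mm long, 14 thick, from 134 to 166 mm above the table; at rest its length lies along the hopper's x: grip it across the hopper's y. Below, a steel tongue 52 mm long reaches over a tab on the lid and keeps it shut.
- latch (a joint): Turn of the latch knob in rad: 0 at rest, tongue over the lid; grows clockwise seen from above; stop at 1.30. A spring returns it to 0 when let go (0.05 N m at rest, 0.16 N m at the stop). The tongue clears the lid's tab at about 0.7; then a sprung pin pops the lid ajar, its front edge some 20 mm up, and the tongue of the released knob swings back beneath the tab, clear of it.
- bar (a point): Middle of the lid's bar handle: round aluminium bar, diameter 14 mm, 136 mm between its posts, along the hopper's y, in the lid's plane, 33 mm free between bar and lid edge. Shut: 112 mm above the table, hopper frame x -133, y 20, free room below. The bar can turn between fingers that pinch it from above, fore and aft, so the tool may keep pointing down while following the arc about the hinge.
- lid_hinge (a point): Point on the lid's hinge axis in line with the bar's middle. The axis is parallel to the hopper's y, 112 mm above the table, at x 112 mm in the hopper's frame. At lid angle a the bar's middle lies 245 cos(a) mm in front of it (along the hopper's -x) and 245 sin(a) mm above it.
- lid (a joint): Opening angle of the lid in rad: 0 shut, about 0.1 ajar, stop at 1.70. 2 kg, counterbalanced by torsion springs: balance point at 0.90 rad (52 degrees). Below it the lid falls back to ajar (2.3 N at the bar when nearly shut, 0.7 N at 0.78), above it the springs swing it to the stop (0.6 N at 1.0, growing). Clearly past balance: 1.0 to 1.3. Just below it, about 7 degrees: 0.78.
- bottle_a_mid (a point): Bystander: black plastic bottle with an orange cap, 72 mm diameter, 184 mm tall; the point is at half its height.
- bottle_b_mid (a point): Bystander: a second such bottle, 72 mm diameter, 184 mm tall; the point is at half its height.
- grease_tin_mid (a point): Bystander: round grey grease tin with a steel cap, 68 mm diameter, 70 mm tall; the point is at half its height.
- wrench_grip (a point): Bystander: steel wrench 160 mm long lying on the table in front of the hopper; the point is on its handle.
- screwdriver_grip (a point): Bystander: screwdriver 170 mm long lying on the table in front of the hopper; the point is on its handle.
- cap_a_mid (a point): Bystander: loose orange bottle cap, 38 mm diameter, 16 mm tall, near the chute; the point is at half its height.
- cap_b_mid (a point): Bystander: a second loose orange bottle cap, 38 mm diameter, 16 mm tall, to the right in front of the hopper; the point is at half its height.

How it is judged:
By the outcome, as a careful person would: the job done as asked, in the order asked, and still so for the second after the job is handed in, while the arm keeps its last pose, push and grip.
It also fails if it takes over 51 s, if anything falls off the work surface, if the arm or the gripper's body presses on something with over 40 N, if the wrist force passes 120 N, or if a joint passes its speed limit or range.

## Robot

A 6-joint arm with a two-finger parallel gripper is mounted at the origin on the work surface. World frame = base frame: x ahead of the robot, y to its left, z up, the work surface at z = 0. Lengths are in m, angles in rad, forces in N, time in s.
With the tool pointing down it reaches from about 0.35 to 0.975 m from the base axis. Payload 4.9 kg.
Tool frame: the origin (TCP) lies midway between the tips of the shut fingers; the grasp point (between the pads) lies 19 mm behind it; y points along the fingers, z is the direction in which the jaws open and shut, and the axes are right-handed (so a half turn about y gives the same grasp; the last joint's range is limited). The gripper opens to 85 mm and grips with 20 to 120 N. Pads are 22 mm wide; open, the fingers measure 114 mm over their backs; the gripper's body (76 mm by 85 mm) begins 54 mm behind the grasp point. The pads swing forward as they close: fully open they stand 13 mm farther back than shut.
Start: joints at [-1.253, 0.053, 1.613, -0, 1.476, -0.119], TCP at [0.264, -0.566, 0.231] pointing down, gripper open.
Joint ranges: [-3.01, 3.01], [-1.01, 2.22], [0.06, 2.58], [-1.02, 4.17], [0.09, 2.62], [-3.14, 3.14]. Speed limits (rad/s): [2.57, 2.57, 3.14, 3.14, 3.14, 3.14].

## Interface

Orientations are given as a unit quaternion [w, x, y, z].
In Python, from plant import * gives the robot as it stands.
- The arm moves only by the shell command python3 -m crank 'ROWS'. ROWS is JSON, a list that holds one entry, the list of rows, each a list of 5 numbers: the gripper command: -1 is shut, 1 is fully open, values between are in proportion, then the shift along the tool's x, y, z in cm, then the turn about the tool's y in degrees. In form: [[[jaw, dx, dy, dz, twist], ...]]. A call has 1 to 8 rows; each row shifts and turns the commanded pose from where the row before left it, along the tool's axes as they then stand; what a row does not reach is not made up. A row lasts 1/8 s, in which the tool goes at most 62.5 mm and 10.7 degrees, less where a joint would pass 70% of its speed; a pose out of reach is approached as far as the arm can. A call with a gripper value outside its range is refused whole. The fingers move at their own pace and stop on an object; the grip force is fixed at half the most. Time passes only in rows, so rows that do not move let the fingers close. It gives the time, the measured TCP pose, the force and the opening at its end, in the units of the state.
- state(): the state, without advancing time (a new reading comes with each control period).
- grab_frame(name): name is "scene" or "top"; returns a dict with "frame" (420x560x3 uint8, red, green, blue), "fx", "fy", "cx", "cy" (pixels), "D" ([k1, k2, p1, p2, k3] as OpenCV has them; the pictures are not rectified), "pose" (4x4, takes a point from camera to world coordinates). Camera axes: x right, y up, looking along -z (the intrinsics and any distortion apply to the point x, -y, -z); pixel columns grow to the right and rows downward; lengths in m; the calibration is good to about 2 mm. A picture is of the moment at which its call begins. There is no depth.
- job_done(): hands the job in, once; it reports no verdict.
The state is a dict: "time": time; "joint_pos": joint angles; "joint_vel": joint speeds; "joint_efforts": joint torques, N m; "tool_pos": TCP position; "tool_rot": TCP orientation; "contact_force": force on the tool from outside, world axes, zero at the start; "ft_torque": the same for the moment, N m; "gripper_width": opening from 0.0 (shut) to 1.0 (fully open).
Only numpy, scipy, OpenCV 4.12 (cv2) and the standard library are available. Lean on these libraries where they do the work, as an engineer would, in place of code of your own. Each camera call takes 0.05 s, during which the arm holds its last target.

## Working session

There is one attempt and no reset: what is moved stays moved. The work goes in short steps, Python scripts to look and compute and a shell command to move; the robot and the scene stay as the last step left them, time stands still between calls to the robot, and variables do not carry over. Pictures are saved under pics/ and viewed, and the job is handed in when it is done.

```bash
ls; mkdir -p pics; python3 - <<'E'
from plant import *
import cv2
s=state()
for k,v in s.items(): print(k,v)
for n in ("scene","top"):
    f=grab_frame(n); print(n,f["fx"],f["fy"],f["cx"],f["cy"],f["D"]); print(f["pose"])
    cv2.imwrite(f"pics/{n}0.png",cv2.cvtColor(f["frame"],cv2.COLOR_RGB2BGR))
E
```

```text
pics
time 0.0
joint_pos [-1.25298974e+00  5.33219146e-02  1.61429621e+00  1.04783530e-05
  1.47597212e+00 -1.18961001e-01]
joint_vel [ 1.17865793e-03 -7.83111097e-04 -4.90271045e-04  6.20034227e-04
 -5.71214644e-04  1.61047897e-05]
joint_efforts [-1.36264807e-03 -3.93678117e+01 -3.70178640e+01 -2.14843853e-04
  7.01169643e-03  6.19955287e-06]
tool_pos [ 0.26421432 -0.56572663  0.23008335]
tool_rot [ 0.15312931 -0.15326217  0.69101506 -0.6896088 ]
contact_force [1.08931562 0.00157085 0.0860545 ]
ft_torque [ 0.03832648 -0.03869223 -0.01711654]
gripper_width 0.9999933260431597
scene 430.11758842609186 430.11758842609186 275.5205468223734 205.89861907172167 [0.00650237 0.         0.         0.         0.        ]
[[-2.14342549e-01 -7.20960763e-01  6.58993817e-01  1.15410153e+00]
 [ 9.76758459e-01 -1.57913115e-01  1.44935712e-01  2.13457059e-01]
 [-4.29194692e-04  6.74743675e-01  7.38052023e-01  7.84249756e-01]
 [ 0.00000000e+00  0.00000000e+00  0.00000000e+00  1.00000000e+00]]
top 442.18765975366523 442.18765975366523 280.76033995832023 206.73603582836068 [-0.0500637  0.         0.         0.         0.       ]
[[ 0.02613435  0.98895301 -0.1459073   0.39225998]
 [-0.99964284  0.02666938  0.00171168  0.07561872]
 [ 0.00558402  0.14581045  0.98929679  1.1032896 ]
 [ 0.          0.          0.          1.        ]]
```

View pics/scene0.png

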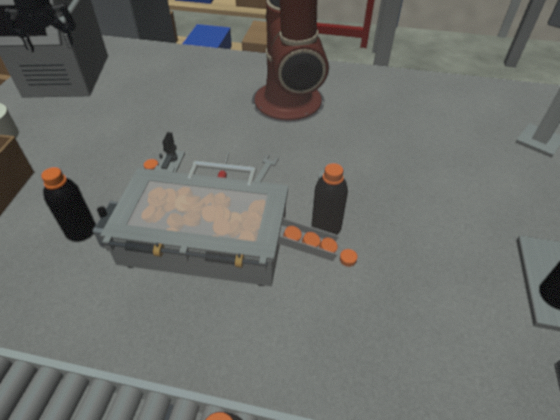

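View pics/top0.png

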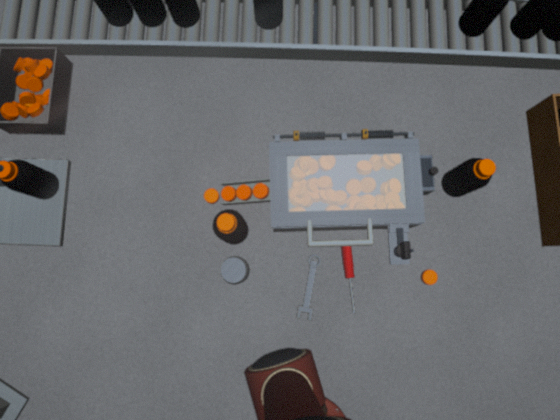

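The top view shows the hopper lid at about (270-425, 135-228), the bar at (308-372, 243), the knob at (403, 245), the tin at (235, 270) and cap_b at (429, 277). I'll zoom in for the fit.

```bash
python3 - <<'E'
import cv2
a=cv2.imread("pics/top0.png")[120:300,255:450]; cv2.imwrite("pics/topz.png",cv2.resize(a,None,fx=4,fy=3.3*4/4*1.2121/1,interpolation=cv2.INTER_CUBIC)[:,:] if 0 else cv2.resize(a,None,fx=3.3,fy=3.3,interpolation=cv2.INTER_CUBIC))
b=cv2.imread("pics/scene0.png")[125:295,85:305]; cv2.imwrite("pics/scenez.png",cv2.resize(b,None,fx=3.4,fy=3.4,interpolation=cv2.INTER_CUBIC))
E
```

```text
(no output)
```

View pics/topz.png

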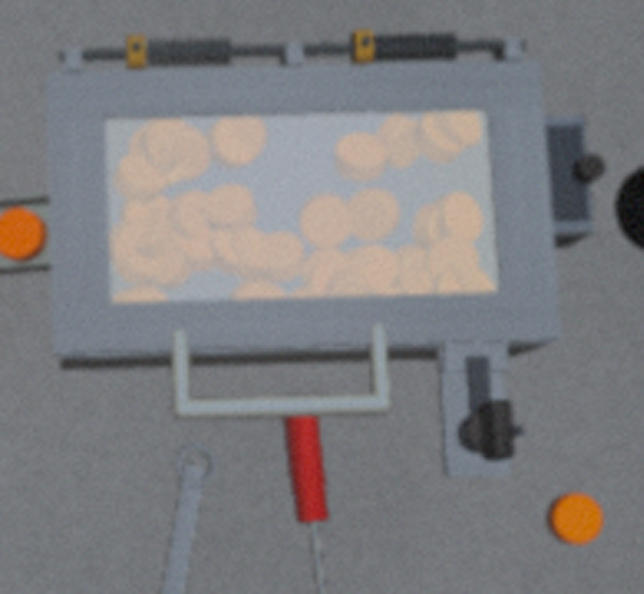

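View pics/scenez.png

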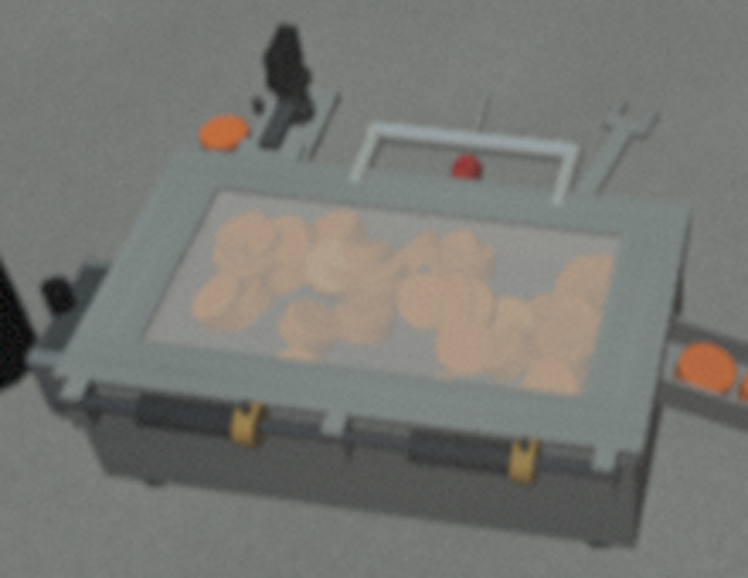

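```bash
cat > h.py <<'E'
import numpy as np, cv2
from plant import *
from scipy.optimize import least_squares
def proj(f,P):
    P=np.atleast_2d(P); T=np.linalg.inv(f["pose"]); c=P@T[:3,:3].T+T[:3,3]; c=c*[1,-1,-1]
    K=np.array([[f["fx"],0,f["cx"]],[0,f["fy"],f["cy"]],[0,0,1]])
    return cv2.projectPoints(c.reshape(-1,1,3),np.zeros(3),np.zeros(3),K,np.array(f["D"]))[0].reshape(-1,2)
def H(p,q):
    c,s=np.cos(p[2]),np.sin(p[2]); q=np.atleast_2d(q)
    return np.c_[p[0]+c*q[:,0]-s*q[:,1],p[1]+s*q[:,0]+c*q[:,1],q[:,2]]
def save(n,name,box=None,k=1,pts=None):
    f=grab_frame(n); im=cv2.cvtColor(f["frame"],cv2.COLOR_RGB2BGR)
    if pts is not None: 
        pp=proj(f,pts)
    x0,y0,x1,y1=box or (0,0,560,420)
    im=cv2.resize(im[y0:y1,x0:x1],None,fx=k,fy=k,interpolation=cv2.INTER_CUBIC)
    if pts is not None:
        for u in pp: cv2.circle(im,(int((u[0]-x0+.5)*k),int((u[1]-y0+.5)*k)),2,(0,255,0),-1)
    cv2.imwrite(f"pics/{name}.png",im); return f
E
python3 - <<'E'
from h import *
t=grab_frame("top"); s=grab_frame("scene")
zt=lambda a:(np.array(a)+.5)/3.3-.5+[255,120]
zs=lambda a:(np.array(a)+.5)/3.4-.5+[85,125]
bt=zt([(183,407),(383,405)]); bs=zs([(576,150),(372,129)])
lt=zt([(62,353),(557,340),(540,62),(48,72)])
def r(v):
    b=H(v,[[-.133,.02+v[3],.112],[-.133,.02-v[3],.112]])
    return np.r_[(proj(t,b)-bt).ravel(),(proj(s,b)-bs).ravel()]
o=least_squares(r,[.6,0,0,.07]); print(o.x,o.fun.round(2))
p=o.x
print(proj(t,H(p,[[-.1,.17,.112],[-.1,-.17,.112],[.1,-.17,.112],[.1,.17,.112]]))-lt)
for n,q in (("knob",[-.155,-.115,.152]),("bar",[-.133,.02,.112]),("hinge",[.112,.02,.112])): print(n,H(p,q))
w=[[-.155+a*.019,-.115+b*.007,z] for a in(-1,1) for b in(-1,1) for z in(.134,.166)]
save("top","fitT",(255,120,450,300),3.3,H(p,w+[[-.133,.02,.112],[.112,.15,.112],[.112,-.15,.112],[-.155,-.115,.152]]))
save("scene","fitS",(85,125,305,295),3.4,H(p,w+[[-.133,.02,.112],[.112,.15,.112],[.112,-.15,.112],[-.155,-.115,.152]]))
E
```

```text
[ 0.59301489 -0.07562845  0.04793954  0.0696128 ] [-0.68  1.    0.56  0.2  -0.88  1.23  0.52  0.59]
[[-0.18240002  3.45047574]
 [-0.1925939   4.08725993]
 [-1.032834    3.02178713]
 [ 2.39798231  2.52594379]]
knob [[ 0.4437039  -0.19792411  0.152     ]]
bar [[ 0.45920927 -0.06202494  0.112     ]]
hinge [[ 0.70392779 -0.05028425  0.112     ]]
```

View pics/fitT.png

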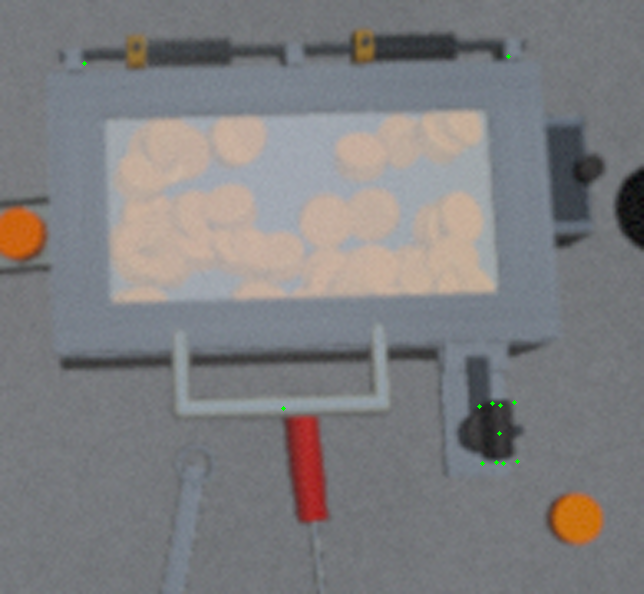

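View pics/fitS.png

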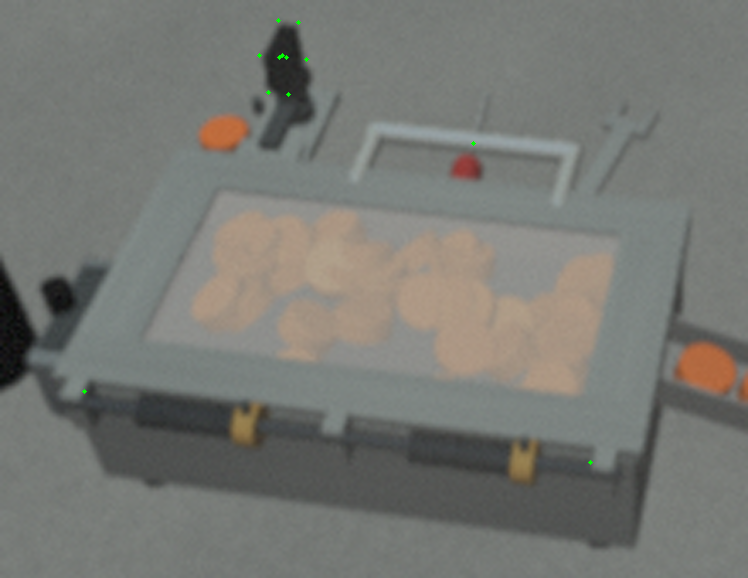

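```bash
python3 - <<'E'
from h import *
t=grab_frame("top"); s=grab_frame("scene")
zt=lambda a:(np.array(a)+.5)/3.3-.5+[255,120]
zs=lambda a:(np.array(a)+.5)/3.4-.5+[85,125]
bt=zt([(183,407),(383,405),(62,353),(557,340),(540,62),(48,72),(513,403),(513,458)]); bs=zs([(576,150),(372,129),(690,205),(178,152),(62,370),(640,450),(280,25),(296,25)])
def r(v,full=0):
    hw=v[4]; z=v[7]
    L=[[v[5],hw,z],[v[5],-hw,z],[v[6],-hw,z],[v[6],hw,z]]
    B=[[-.133,.02+v[3],.112],[-.133,.02-v[3],.112]]
    a=proj(t,H(v,B+L+[[-.136,-.122,.166],[-.174,-.122,.166]]))-bt+v[8:10]
    b=proj(s,H(v,B+L+[[-.174,-.108,.166],[-.174,-.122,.166]]))-bs+v[10:12]
    if full: print(a.round(1).tolist(),b.round(1).tolist())
    return np.r_[a.ravel(),b.ravel(),v[8:12]/.7,(z-.114)/.004*1]
o=least_squares(r,[.6,0,0,.07,.17,-.1,.1,.115,0,0,0,0],loss='soft_l1'); p=o.x;print(p.round(4)); r(p,1)
for n,q in (("knob",[-.155,-.115,.152]),("bar",[-.133,.02,.112]),("hinge",[.112,.02,.112])): print(n,H(p,q))
# tool
from scipy.spatial.transform import Rotation as R
q=state()["tool_rot"]; print(R.from_quat(np.roll(q,-1)).as_matrix().round(4))
E
```

```text
[ 0.5931 -0.0733  0.0556  0.0695  0.1723 -0.092   0.1033  0.1155  0.2698
 -0.2517  0.1648 -0.0795]
[[-0.9, 1.0], [0.2, -0.3], [-1.7, 0.0], [0.6, -0.5], [-0.8, 0.3], [0.3, 1.0], [-0.1, -1.0], [1.1, 0.2]] [[-0.2, 1.1], [1.2, 0.7], [-0.5, 0.3], [1.0, -1.0], [-1.6, 0.8], [-0.3, -0.1], [5.6, -0.6], [-5.0, -1.2]]
knob [[ 0.44473576 -0.19678585  0.152     ]]
bar [[ 0.45919539 -0.06077144  0.112     ]]
hinge [[ 0.70381637 -0.04714883  0.112     ]]
[[-9.061e-01 -1.000e-04  4.230e-01]
 [-4.230e-01  3.000e-04 -9.061e-01]
 [-1.000e-04 -1.000e+00 -3.000e-04]]
```

```bash
python3 -m crank '[[[0,0,0,0,7.3],[0,0,0,0,7.3],[0,0,0,0,7.2],[0,-2,0,-3.5,0],[0,-2.8,0,-5,0],[0,-2.8,0,-5,0],[0,-2.8,0,-5,0],[0,-2.8,0,-5,0]]]'; python3 - <<'E'
from h import *
from scipy.spatial.transform import Rotation as R
M=R.from_quat(np.roll(state()["tool_rot"],-1)).as_matrix(); print(M.round(4)); s=state(); d=np.array([.4447,-.1968,.135])-s["tool_pos"]; print(M.T@d*100, s["joint_pos"])
E
```

```text
time: 1.4
tool_pos: [0.3835, -0.3226, 0.2315]
tool_rot: [-0.02, 0.02, -0.707, 0.707]
contact_force: [0.9, 0.7, -0.7]
gripper_width: 0.501
[[-9.984e-01  6.000e-04  5.590e-02]
 [-5.590e-02 -5.000e-04 -9.984e-01]
 [-6.000e-04 -1.000e+00  5.000e-04]]
[ -6.80591704   9.6506658  -12.2238382 ] [-8.48053144e-01 -2.50907394e-01  1.89485955e+00  1.71612668e-04
  1.49686338e+00  6.66846325e-01]
```

```bash
python3 -m crank '[[[0,-2.8,0,-5,0],[0,-2.8,0,-5,0],[0,-1.2,0,-2.2,0],[0,0,0,0,0],[0,0,1,0,0],[0,0,0,0,0]]]'; python3 - <<'E'
from h import *
from scipy.spatial.transform import Rotation as R
s=state(); M=R.from_quat(np.roll(s["tool_rot"],-1)).as_matrix(); d=np.array([.4447,-.1968,.135])-s["tool_pos"]; print(M.T@d*100, s["joint_pos"])
save("top","k1T",(255,120,450,300),3.3); save("scene","k1S",(85,25,305,195),3.4)
E
```

```text
time: 2.15
tool_pos: [0.443, -0.1991, 0.2198]
tool_rot: [0.019, -0.02, 0.707, -0.706]
contact_force: [0.7, -0.8, -0.4]
gripper_width: 0.498
[-0.20658154  8.47550403 -0.21316635] [-5.75774327e-01 -2.81810613e-01  1.93959373e+00 -2.13715043e-04
  1.48643463e+00  9.40402170e-01]
```

View pics/k1T.png

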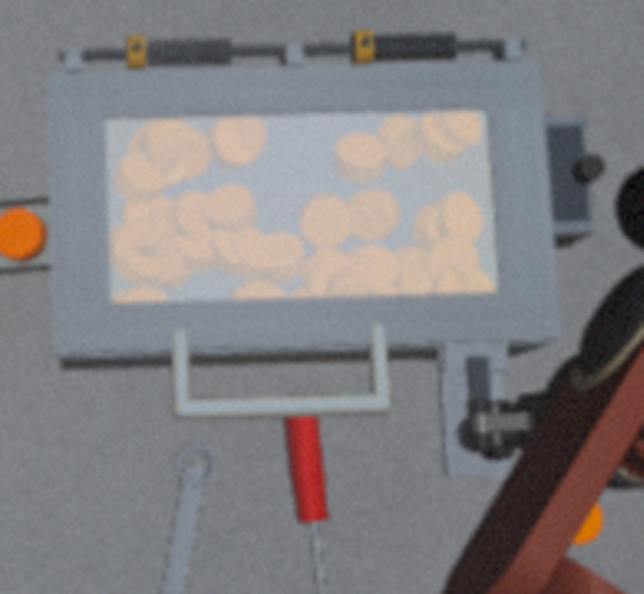

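View pics/k1S.png

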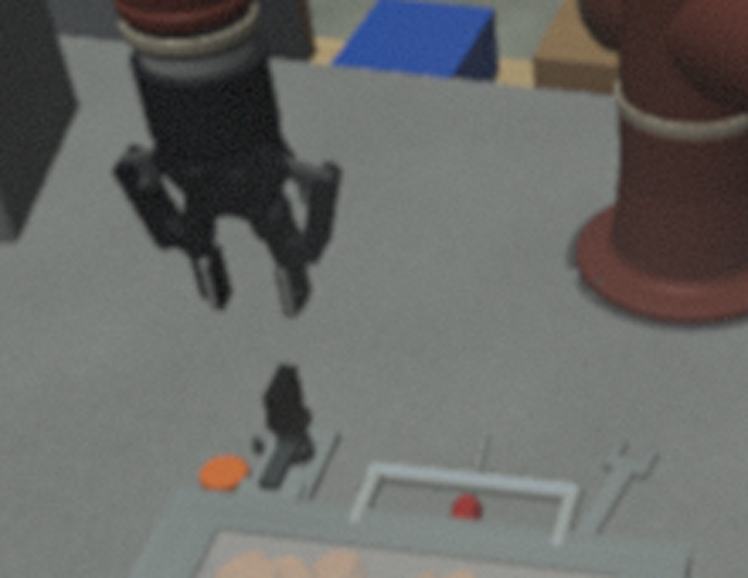

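The fingers are centred near (254, 290) in the scene crop, above the wing at (286, 400), which is consistent with perspective. I'll descend and grip.

```bash
python3 -m crank '[[[0,-0.2,3,-0.2,0],[0,0,3,0,0],[0,0,1.5,0,0],[0,0,0.9,0,0],[0,0,0,0,0]]]'; python3 - <<'E'
from h import *
save("scene","k2S",(85,25,305,195),3.4)
print(state()["tool_pos"])
E
```

```text
time: 2.88
tool_pos: [0.4459, -0.1967, 0.1374]
tool_rot: [0.02, -0.02, 0.707, -0.707]
contact_force: [-0.3, -0.4, 0.8]
gripper_width: 0.501
[ 0.44626673 -0.19685704  0.13805322]
```

View pics/k2S.png

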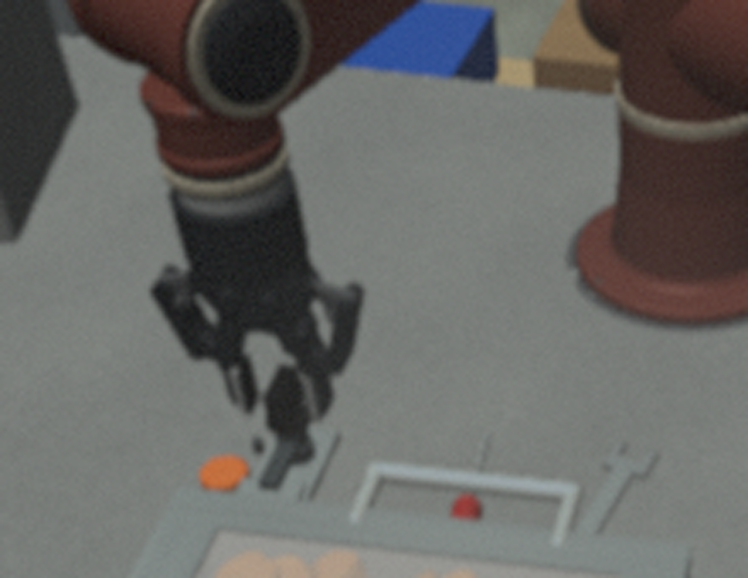

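The wing at (286, 400) lies between the fingers at 243 and 320. I'll close.

```bash
python3 -m crank '[[[-1,0,0,0,0],[-1,0,0,0,0],[-1,0,0,0,0],[-1,0,0,0,0],[-1,0,0,0,0]]]'; python3 -c "
from h import *
s=state();print(s['tool_pos'],s['contact_force'],s['ft_torque'],s['gripper_width'],s['joint_pos'][5])"
```

```text
time: 3.55
tool_pos: [0.4464, -0.1959, 0.1386]
tool_rot: [0.02, -0.02, 0.707, -0.706]
contact_force: [-2.1, 5.2, 5.5]
gripper_width: 0.155
[ 0.44642896 -0.19585803  0.13863614] [-2.07217239  5.22512043  5.46758795] [0.71085145 0.19148678 0.00807554] 0.15470513005718806 0.9465666483308568
```

```bash
python3 -m crank '[[[-1,0.1,0,-0.1,7],[-1,0,0,0,7],[-1,0,0,0,7],[-1,0,0,0,7]]]'; python3 -c "
from h import *
s=state();print(s['tool_pos'],s['contact_force'],s['ft_torque'],s['gripper_width'],s['joint_pos'][5])"
```

```text
time: 4.05
tool_pos: [0.4462, -0.196, 0.1386]
tool_rot: [0.151, -0.154, -0.69, 0.691]
contact_force: [2.1, 1.1, 1.7]
gripper_width: 0.151
[ 0.44622925 -0.19597403  0.13864264] [2.1101776  1.1259211  1.71806579] [ 0.09480895 -0.40181077  0.21830849] 0.15057468334703858 1.4391286516920918
```

```bash
python3 -m crank '[[[-1,0,0,0,7],[-1,0,0,0,7],[-1,0,0,0,7],[-1,0,0,0,7],[-1,0,0,0,7],[-1,0,0,0,7],[-1,0,0,0,0]]]'; python3 -c "
from h import *
s=state();print(s['tool_pos'],s['contact_force'],s['ft_torque'],s['gripper_width'],s['joint_pos'][5])
save('top','k3T',(255,120,450,300),3.3); save('scene','k3S',(85,75,305,245),3.4)"
```

```text
time: 4.92
tool_pos: [0.446, -0.1962, 0.1386]
tool_rot: [-0.387, 0.39, 0.591, -0.591]
contact_force: [3.0, -0.1, 2.7]
gripper_width: 0.153
[ 0.44598304 -0.19617529  0.13864921] [ 2.97762182 -0.12224791  2.65244498] [ 0.03695841 -0.26079539  0.17699333] 0.15314003278769606 2.166991772940099
```

View pics/k3S.png

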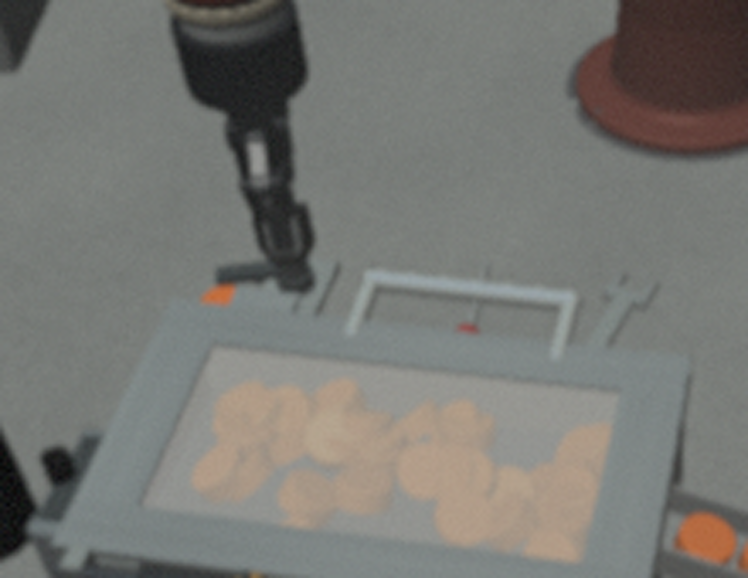

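The lid has popped (bar corner is now higher, red handle mostly covered) and the tongue has swung out to (250, 272). I'll carry on to the stop, watching the moment.

```bash
python3 -m crank '[[[-1,0,0,0,2.5],[-1,0,0,0,0]]]'; python3 -c "
from h import *
s=state();print(s['ft_torque'],s['joint_pos'][5])";python3 -m crank '[[[-1,0,0,0,2.5],[-1,0,0,0,0]]]'; python3 -c "
from h import *
s=state();print(s['ft_torque'],s['joint_pos'][5])";python3 -m crank '[[[-1,0,0,0,2.5],[-1,0,0,0,0]]]'; python3 -c "
from h import *
s=state();print(s['ft_torque'],s['joint_pos'][5])"
```

```text
time: 5.28
tool_pos: [0.4459, -0.1962, 0.1386]
tool_rot: [-0.4, 0.403, 0.582, -0.582]
contact_force: [3.4, 0.1, 5.7]
gripper_width: 0.153
[-0.05981325 -0.39613241  0.13079965] 2.2106601543043327
time: 5.52
tool_pos: [0.4459, -0.1962, 0.1386]
tool_rot: [-0.413, 0.415, 0.573, -0.573]
contact_force: [4.1, -0.8, 5.5]
gripper_width: 0.153
[-0.07750977 -0.41611504  0.29462713] 2.25406016829376
time: 5.78
tool_pos: [0.4459, -0.1962, 0.1386]
tool_rot: [0.424, -0.427, -0.565, 0.565]
contact_force: [3.3, -1.2, 4.6]
gripper_width: 0.153
[-0.03233378 -0.45678531  1.14889315] 2.295241451525356
```

The moment jumped to 1.15 N m, so the knob is at its stop. I'll let it back under control, then open.

```bash
python3 -m crank '[[[-1,0,0,0,-9],[-1,0,0,0,-10],[-1,0,0,0,-10],[-1,0,0,0,-10],[-1,0,0,0,-10],[-1,0,0,0,-10],[-1,0,0,0,-10],[-1,0,0,0,-7]]]';python3 -m crank '[[[0,0,0,0,0],[0,0,0,0,0],[0,0,0,0,0]]]'; python3 -c "
from h import *
s=state();print(s['ft_torque'],s['joint_pos'][5])
save('top','k4T',(255,120,450,300),3.3); save('scene','k4S',(85,75,305,245),3.4)"
```

```text
time: 6.78
tool_pos: [0.4463, -0.1958, 0.1386]
tool_rot: [-0.014, 0.011, -0.707, 0.707]
contact_force: [4.8, 0.9, 5.1]
gripper_width: 0.151
time: 7.15
tool_pos: [0.4441, -0.1952, 0.1364]
tool_rot: [0.01, -0.011, 0.707, -0.707]
contact_force: [-0.1, -0.5, -0.5]
gripper_width: 0.497
[-0.08570549  0.03089583  0.00511511] 0.973646196202803
```

View pics/k4S.png

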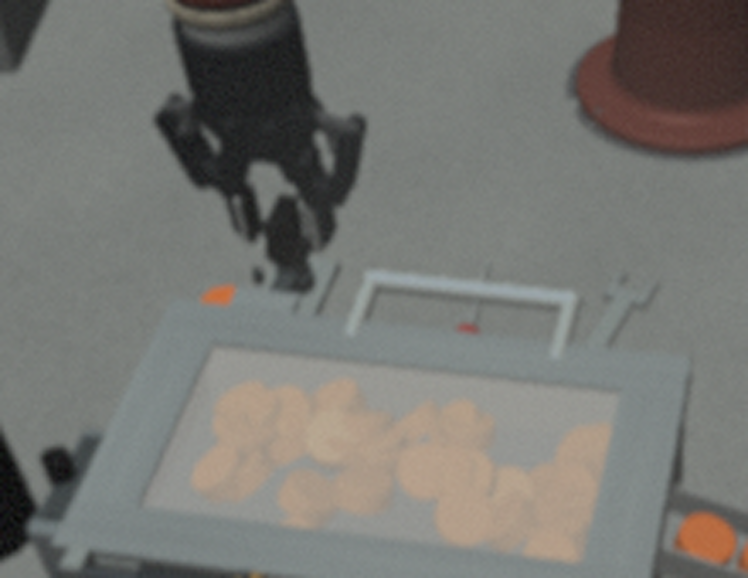

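View pics/k4T.png

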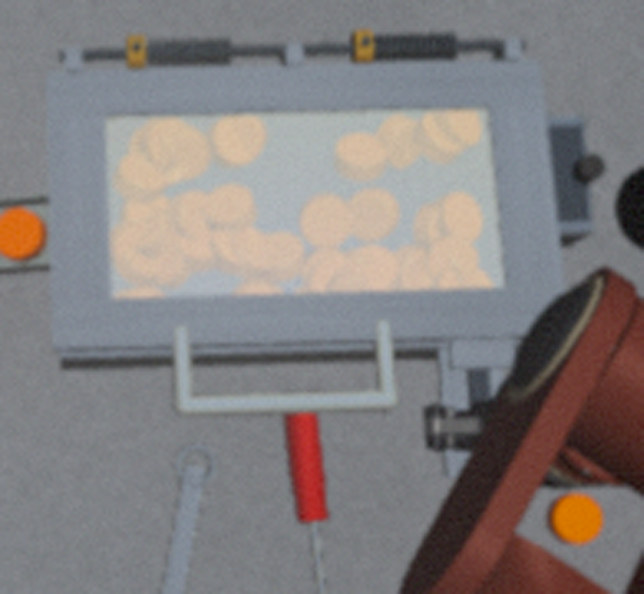

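The lid is ajar: the bar is at (183-392, 403) in the top crop and has risen in the scene view. The knob wing is back along hopper x, with the tongue under the tab. I'll raise the tool and measure the bar.

```bash
python3 -m crank '[[[0,0,-3,0,0],[0,0,-6,0,0],[-0.15,0,-2,0,-10],[-0.15,0,0,0,-10],[-0.15,0,0,0,-10],[-0.15,0,0,0,-10],[-0.15,0,0,0,-10],[-0.15,0,0,0,-10]]]'; python3 -m crank '[[[-0.15,0,0,0,-10],[-0.15,0,0,0,-10],[-0.15,0,0,0,-9],[-0.15,0,0,0,0]]]';python3 - <<'E'
from h import *
from scipy.spatial.transform import Rotation as R
t=grab_frame("top"); s=grab_frame("scene")
zt=lambda a:(np.array(a)+.5)/3.3-.5+[255,120]
zs=lambda a:(np.array(a)+.5)/3.4-.5+[85,75]
bt=zt([(183,404),(392,402)]); bs=zs([(575,297),(370,275)])
def r(v):
    b=np.array([[v[0],v[1],v[2]],[v[3],v[4],v[2]]])
    return np.r_[(proj(t,b)-bt).ravel(),(proj(s,b)-bs).ravel()]
o=least_squares(r,[.46,0,.13,.46,-.13]); print(o.x.round(4),(o.x[:2]+o.x[3:])/2,o.fun.round(1))
st=state(); M=R.from_quat(np.roll(st["tool_rot"],-1)).as_matrix(); print(M.round(3),st["tool_pos"],st["joint_pos"])
print("to bar", M.T@(np.array([.461,-.0605,.1365-.017])-st["tool_pos"])*100, "yaw err deg",np.degrees(np.arctan2(M[1,2],M[0,2])-.0556))
save('top','k5T'); 
E
```

```text
time: 8.25
tool_pos: [0.4446, -0.1955, 0.2471]
tool_rot: [0.364, -0.365, 0.606, -0.606]
contact_force: [-0.2, -0.2, -0.4]
gripper_width: 0.43
time: 8.75
tool_pos: [0.4447, -0.1955, 0.2471]
tool_rot: [-0.503, 0.503, -0.497, 0.497]
contact_force: [-0.1, 0.7, 0.1]
gripper_width: 0.425
[ 0.4577  0.009   0.1375  0.4636 -0.1305] [ 0.46066902 -0.06078056] [-0.5  0.3 -0.2 -0.1 -0.6  0.3 -0.2 -0.3]
[[ 0.01 -0.    1.  ]
 [-1.    0.    0.01]
 [-0.   -1.   -0.  ]] [ 0.44470567 -0.1955411   0.24719185] [-5.67566240e-01 -2.99104662e-01  1.90785933e+00 -6.09954965e-05
  1.53313688e+00 -5.77685637e-01]
to bar [-13.48549329  12.77019652   1.76965425] yaw err deg -2.6057136061320687
```

View pics/k5T.png

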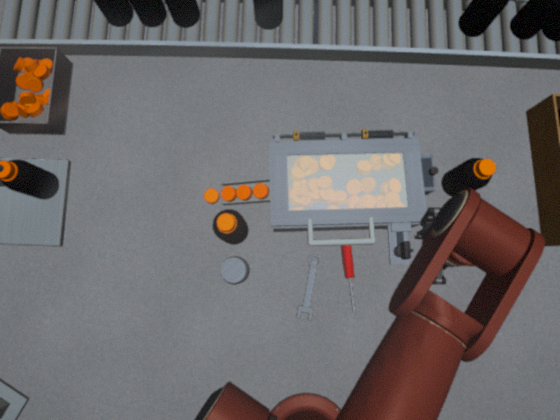

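The bar measures (0.4607, -0.0608, 0.1375), which matches the model ajar. I'll move above it.

```bash
python3 -m crank '[[[-0.15,-3,0,0.3,-2],[-0.15,-4.5,0,0.5,0],[-0.15,-4,0,0.4,0],[-0.15,-2,2,0,0],[-0.15,0,3,0,0],[-0.15,0,0,0,0],[-0.15,0,0,0,0]]]';python3 - <<'E'
from h import *
from scipy.spatial.transform import Rotation as R
st=state(); M=R.from_quat(np.roll(st["tool_rot"],-1)).as_matrix(); print(st["tool_pos"],st["joint_pos"])
print("to bar", M.T@(np.array([.4607,-.0607,.1205])-st["tool_pos"])*100, "yaw",np.arctan2(M[1,2],M[0,2]))
save('scene','k6S',(85,75,305,245),3.4); 
E
```

```text
time: 9.78
tool_pos: [0.4519, -0.0605, 0.1983]
tool_rot: [0.512, -0.511, 0.488, -0.489]
contact_force: [-0.8, -0.4, 0.3]
gripper_width: 0.425
[ 0.45187183 -0.06053791  0.19834979] [-2.96630494e-01 -3.50992776e-01  2.02923536e+00 -4.35613553e-05
  1.46219959e+00 -3.43277035e-01]
to bar [0.05402911 7.78593972 0.87277987] yaw 0.04665146615681412
```

View pics/k6S.png

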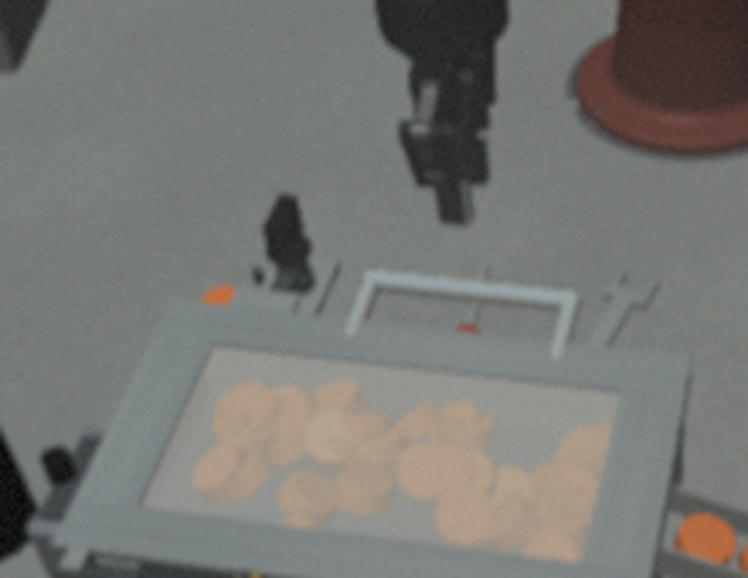

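The fingers, tip at (455, 220), are above the middle of the bar. I'll align and descend in two steps.

```bash
python3 -m crank '[[[-0.15,0,1,0.9,0],[-0.15,0,2.5,0,0],[-0.15,0,1,0,0],[-0.15,0,0,0,0]]]';python3 - <<'E'
from h import *
st=state(); print(st["tool_pos"],st["contact_force"])
save('scene','k7S',(125,75,285,195),4.8); save('top','k7T',(255,120,450,300),3.3)
E
```

```text
time: 10.32
tool_pos: [0.4601, -0.0597, 0.1515]
tool_rot: [-0.511, 0.512, -0.489, 0.487]
contact_force: [-0.0, 0.1, -0.4]
gripper_width: 0.427
[ 0.4601038  -0.05972754  0.15150607] [-0.01695503  0.08027408 -0.4185467 ]
```

View pics/k7S.png

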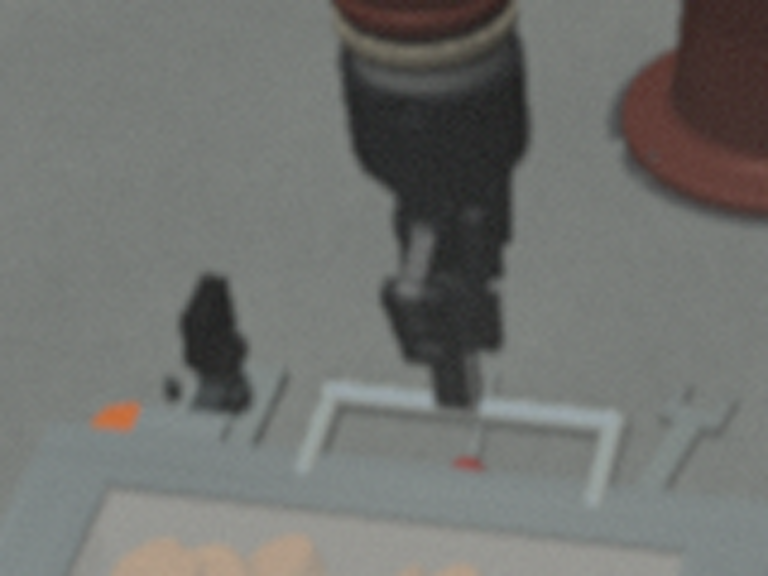

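View pics/k7T.png

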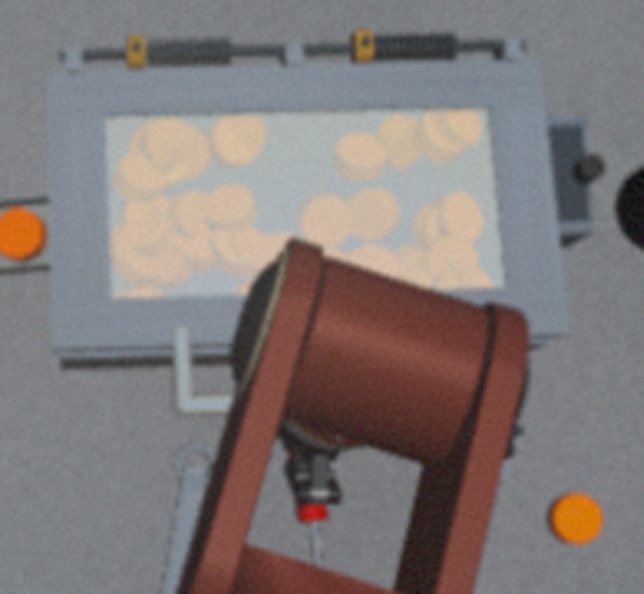

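The rear finger tip at (455, 400) is just above the bar line and heading into the gap. I'll continue down, then pinch.

```bash
python3 -m crank '[[[-0.15,0,1,0,0],[-0.15,0,1,0,0],[-0.15,0,1,0,0],[-0.15,0,0,0,0]]]'; python3 -m crank '[[[-1,0,0,0,0],[-1,0,0,0,0],[-1,0,0,0,0],[-1,0,0,0,0]]]';python3 - <<'E'
from h import *
st=state(); print(st["tool_pos"],st["contact_force"],st["ft_torque"])
save('scene','k8S',(125,75,285,195),4.8)
E
```

```text
time: 10.92
tool_pos: [0.4595, -0.0595, 0.1208]
tool_rot: [-0.511, 0.512, -0.489, 0.487]
contact_force: [0.5, 0.1, 0.7]
gripper_width: 0.423
time: 11.42
tool_pos: [0.4613, -0.0598, 0.1228]
tool_rot: [0.512, -0.511, 0.487, -0.489]
contact_force: [5.0, 0.4, -2.2]
gripper_width: 0.138
[ 0.46129451 -0.05980655  0.12283525] [ 4.97587559  0.39371906 -2.16438029] [ 0.1462526  -0.81330323  0.04423007]
```

View pics/k8S.png

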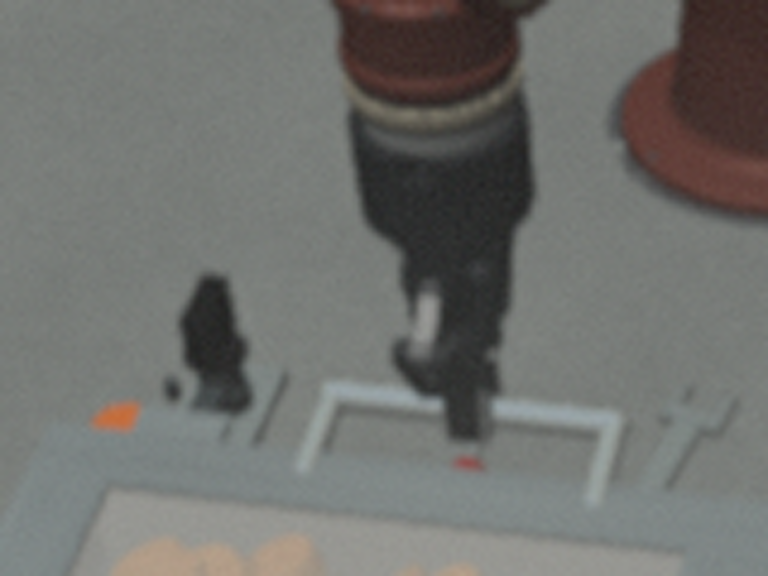

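Pinched (opening 0.138). I'll work out the arc rows.

```bash
python3 - <<'E'
import numpy as np
a=np.r_[.104,np.arange(.15,1.151,.05)]
for i in range(len(a)-1): print(round(a[i+1],2), (-24.5*(np.sin(a[i+1])-np.sin(a[i]))).round(2),(24.5*(np.cos(a[i])-np.cos(a[i+1]))).round(2))
E
```

```text
0.15 -1.12 0.14
0.2 -1.21 0.21
0.25 -1.19 0.27
0.3 -1.18 0.33
0.35 -1.16 0.39
0.4 -1.14 0.45
0.45 -1.12 0.51
0.5 -1.09 0.56
0.55 -1.06 0.61
0.6 -1.03 0.67
0.65 -0.99 0.72
0.7 -0.96 0.77
0.75 -0.92 0.81
0.8 -0.88 0.86
0.85 -0.83 0.9
0.9 -0.79 0.94
0.95 -0.74 0.98
1.0 -0.69 1.01
1.05 -0.64 1.05
1.1 -0.58 1.08
1.15 -0.53 1.11
```

```bash
python3 -m crank '[[[-1,0,-0.56,0.07,0],[-1,0,-0.56,0.07,0],[-1,0,-1.21,0.21,0],[-1,0,-1.19,0.27,0],[-1,0,-1.18,0.33,0],[-1,0,-0.58,0.19,0],[-1,0,0,0,0]]]';python3 - <<'E'
from h import *
st=state(); print(st["tool_pos"],st["contact_force"],st["ft_torque"],st["gripper_width"])
save('scene','k9S',(105,35,305,195),3.7)
E
```

```text
time: 12.35
tool_pos: [0.4711, -0.0592, 0.1746]
tool_rot: [-0.511, 0.512, -0.488, 0.487]
contact_force: [1.5, -0.7, -4.7]
gripper_width: 0.136
[ 0.47111357 -0.05923697  0.17462965] [ 1.45868923 -0.65878601 -4.69218987] [-0.0942502   0.17350054  0.08963911] 0.13610645512969385
```

View pics/k9S.png

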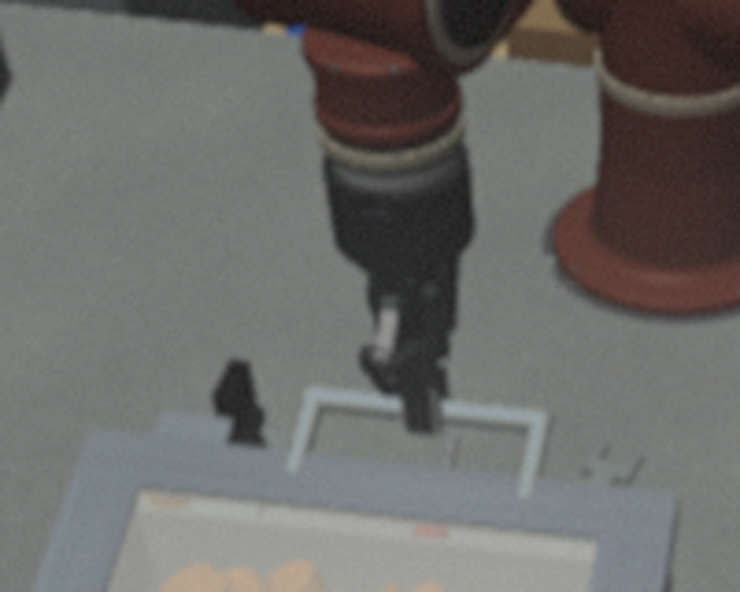

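The lid lifts with the gripper (bar at (425, 405), still between the fingers) and forces are low. Next to about 0.70.

```bash
python3 -m crank '[[[-1,0,-0.58,0.2,0],[-1,0,-1.14,0.45,0],[-1,0,-1.12,0.51,0],[-1,0,-1.09,0.56,0],[-1,0,-1.06,0.61,0],[-1,0,-1.03,0.67,0],[-1,0,-0.99,0.72,0],[-1,0,-0.96,0.77,0]]]';python3 - <<'E'
from h import *
st=state(); print(st["tool_pos"],st["contact_force"],st["ft_torque"],st["gripper_width"])
E
```

```text
time: 13.4
tool_pos: [0.5141, -0.0568, 0.258]
tool_rot: [-0.51, 0.514, -0.49, 0.486]
contact_force: [-16.8, 1.0, 8.9]
gripper_width: 0.137
[ 0.51405475 -0.05684001  0.25796861] [-16.75628539   1.03690358   8.87894432] [0.14617364 3.40684503 0.10655608] 0.13675249697464942
```

```bash
python3 - <<'E'
from h import *
P=np.array([[.4613,.1228],[.4711,.1746],[.5141,.258]])
o=least_squares(lambda c:np.hypot(P[:,0]-c[0],P[:,1]-c[1])-.245,[.70,.1]); print(o.x,o.fun*1000)
f=grab_frame('scene');print(state()["contact_force"],state()["tool_pos"])
save('scene','k10S',(105,0,305,160),3.7);save('top','k10T',(205,70,400,250),3.3)
E
```

```text
[0.70584422 0.10533798] [ 0.16687443 -0.25099634  0.0949547 ]
[-15.84259641   2.33508623   9.74167573] [ 0.51551141 -0.05681447  0.25978306]
```

View pics/k10S.png

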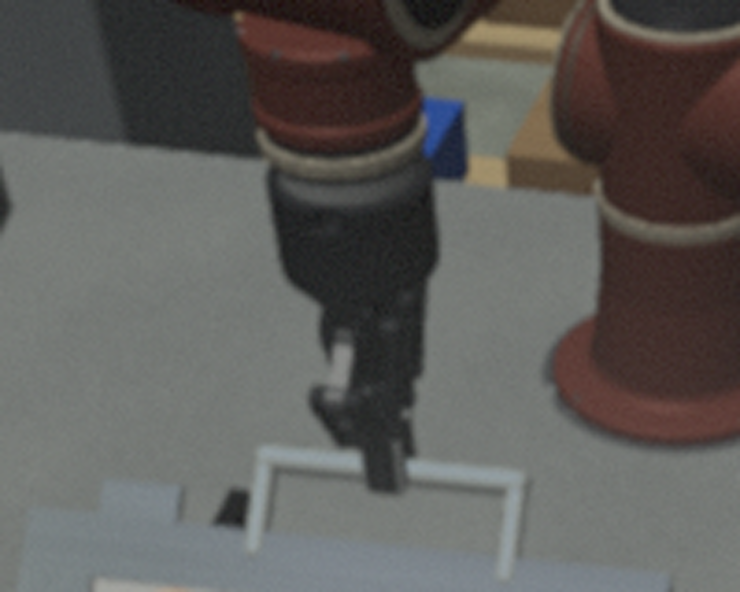

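View pics/k10T.png

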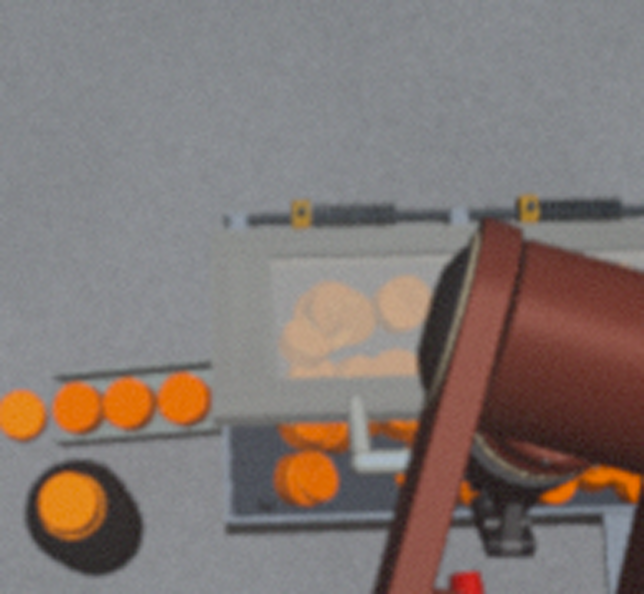

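The grasp looks good, with the bar at (385, 468) between the fingers. There is a steady ~18 N outward along the radius, so my arc runs a few mm inside the true one. I'll relieve that and measure the lid angle from the picture.

```bash
python3 -m crank '[[[-1,0,-0.12,-0.15,0],[-1,0,-0.13,-0.15,0],[-1,0,0,0,0]]]'; python3 - <<'E'
from h import *
st=state(); print(st["contact_force"],st["tool_pos"])
s=grab_frame("scene")
zs=lambda a:(np.array(a)+.5)/3.7-.5+[105,0]
bs=zs([(522,476),(263,455)])
p=[.5938,-.0730,.0535]
def r(v):
    b=H(p,[[.112-.245*np.cos(v[0]),.02+v[1]+y,.112+.245*np.sin(v[0])] for y in(.0695,-.0695)])
    return (proj(s,b)-bs).ravel()
o=least_squares(r,[.7,0]);print(o.x,o.fun)
E
```

```text
time: 13.92
tool_pos: [0.5138, -0.0569, 0.2578]
tool_rot: [0.512, -0.512, 0.488, -0.488]
contact_force: [-0.9, 1.5, -3.4]
gripper_width: 0.131
[-0.87506838  1.4527332  -3.3885982 ] [ 0.51375325 -0.05687401  0.25779768]
[0.74653423 0.00368573] [ 0.10099867  0.8391073  -0.12639737 -0.65416744]
```

```bash
python3 - <<'E'
from h import *
save('scene','k11S',(145,95,275,175),6); save('top','k11T',(255,140,405,240),5)
print(state()["tool_pos"],state()["contact_force"])
E
```

```text
[ 0.51350487 -0.05689413  0.25753175] [-2.54293763  2.28929734 -1.90501982]
```

View pics/k11S.png

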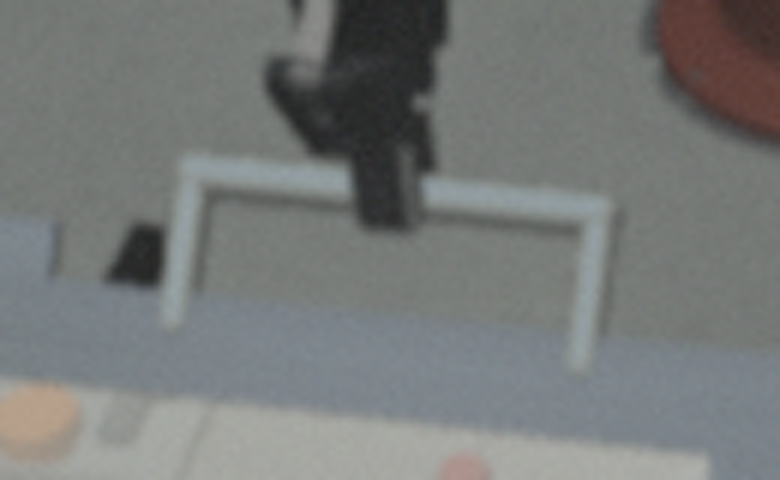

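View pics/k11T.png

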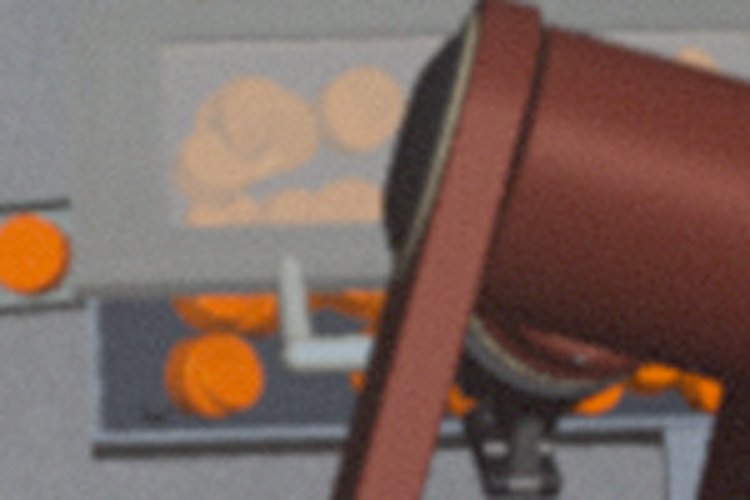

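```bash
cat >> h.py <<'E'
def meas(sp,so,sk,tp,to,tk):
    s=grab_frame("scene"); t=grab_frame("top")
    bs=(np.array(sp)+.5)/sk-.5+so; bt=(np.array(tp)+.5)/tk-.5+to
    p=[.5938,-.0730,.0535]; hx=H(p,[.112,.02,.112])[0]
    def b(v): return H([v[0],v[1],p[2]],[[0,.0695,v[2]],[0,-.0695,v[2]]])
    o=least_squares(lambda v:np.r_[(proj(s,b(v))-bs).ravel(),(proj(t,b(v)[:1])-bt).ravel()],[.5,-.06,.25])
    print("free",o.x.round(4),o.fun.round(2),"a from z,x",np.arcsin((o.x[2]-.112)/.245),np.arccos(np.clip((hx[0]-o.x[0])/.245,-1,1)))
    def c(v): return H([p[0],p[1]+v[1],p[2]],[[.112-.245*np.cos(v[0]),.02+y,.112+.245*np.sin(v[0])] for y in (.0695,-.0695)])
    o=least_squares(lambda v:np.r_[(proj(s,c(v))-bs).ravel(),(proj(t,c(v)[:1])-bt).ravel()],[.7,0])
    print("arc",o.x.round(4),o.fun.round(2))
E
python3 - <<'E'
from h import *
meas([(597,207),(192,171)],[145,95],6,[(296,352)],[255,140],5)
# ajar picture re-eval
zt=[(183,404)]; meas([(575,297),(370,275)],[85,75],3.4,zt,[255,120],3.3)
E
```

```text
free [ 0.5142 -0.0584  0.2683] [ 0.71  0.57 -0.75 -0.48 -0.    0.15] a from z,x 0.692030512049762 0.6811787280883833
arc [ 0.6858 -0.0013] [ 0.58  1.36 -0.86  0.3  -0.01 -0.28]
free [ 0.4617 -0.0602  0.1385] [-0.53  0.05 -0.11 -0.08 -0.61  0.14] a from z,x 0.10825929072339528 0.13333950426291272
arc [ 0.1071 -0.0002] [-0.52  0.02 -0.07 -0.1  -0.58  0.35]
```

The camera gives a ≈ 0.686 now (free fit 0.68-0.69), agreeing with the TCP x. I'll recompute the arc from there.

```bash
python3 - <<'E'
import numpy as np
a=np.r_[.686,.73,np.arange(.77,1.131,.04)]
for i in range(len(a)-1): print(round(a[i+1],2), (-24.5*(np.sin(a[i+1])-np.sin(a[i]))).round(2),(24.5*(np.cos(a[i])-np.cos(a[i+1]))).round(2))
E
```

```text
0.73 -0.82 0.7
0.77 -0.72 0.67
0.81 -0.69 0.7
0.85 -0.66 0.72
0.89 -0.63 0.75
0.93 -0.6 0.77
0.97 -0.57 0.8
1.01 -0.54 0.82
1.05 -0.5 0.84
1.09 -0.47 0.86
1.13 -0.44 0.88
```

```bash
python3 -m crank '[[[-1,0,-0.82,0.7,0],[-1,0,-0.72,0.67,0],[-1,0,-0.69,0.7,0],[-1,0,-0.66,0.72,0],[-1,0,-0.63,0.75,0],[-1,0,0,0,0]]]';python3 - <<'E'
from h import *
st=state(); print(st["tool_pos"],st["contact_force"],st["ft_torque"],st["gripper_width"],st["joint_pos"])
E
```

```text
time: 15.02
tool_pos: [0.5499, -0.0549, 0.296]
tool_rot: [0.513, -0.511, 0.487, -0.488]
contact_force: [-6.9, 4.4, 6.8]
gripper_width: 0.135
[ 0.54990384 -0.05493658  0.29595995] [-6.86158526  4.40902432  6.77922884] [0.76645553 1.31092502 0.0535943 ] 0.13508854201992399 [-2.35071179e-01 -1.52657687e-01  1.70426986e+00  1.62317444e-03
  1.58714403e+00 -2.83214640e-01]
```

```bash
python3 -m crank '[[[-1,-0.1,-0.75,0.62,0],[-1,0,-0.7,0.7,0],[-1,0,-0.56,0.8,0],[-1,0,-0.5,0.82,0],[-1,0,-0.48,0.84,0],[-1,0,-0.44,0.86,0],[-1,0,0,0,0]]]';python3 - <<'E'
from h import *
st=state(); print(st["tool_pos"],st["contact_force"],st["ft_torque"],st["gripper_width"],st["joint_pos"])
save('scene','k12S',(125,55,275,155),5.2); save('top','k12T',(235,120,405,240),4.6)
E
```

```text
time: 15.9
tool_pos: [0.5962, -0.0522, 0.3275]
tool_rot: [0.512, -0.512, 0.488, -0.488]
contact_force: [1.3, 0.4, -3.3]
gripper_width: 0.131
[ 0.59619571 -0.0522415   0.3274959 ] [ 1.27808558  0.42830175 -3.27928579] [0.20890992 0.03055113 0.07252169] 0.13081229485972978 [-2.11865719e-01 -4.98398247e-02  1.55725062e+00  3.48363245e-04
  1.63290715e+00 -2.59827174e-01]
```

View pics/k12S.png

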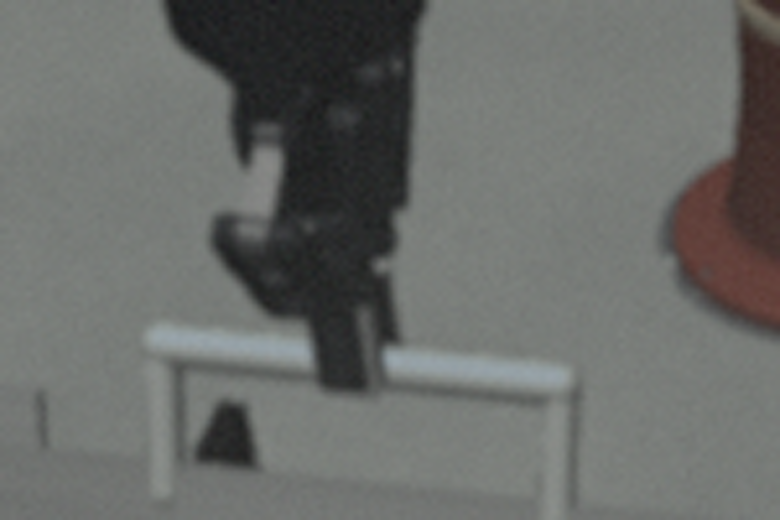

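View pics/k12T.png

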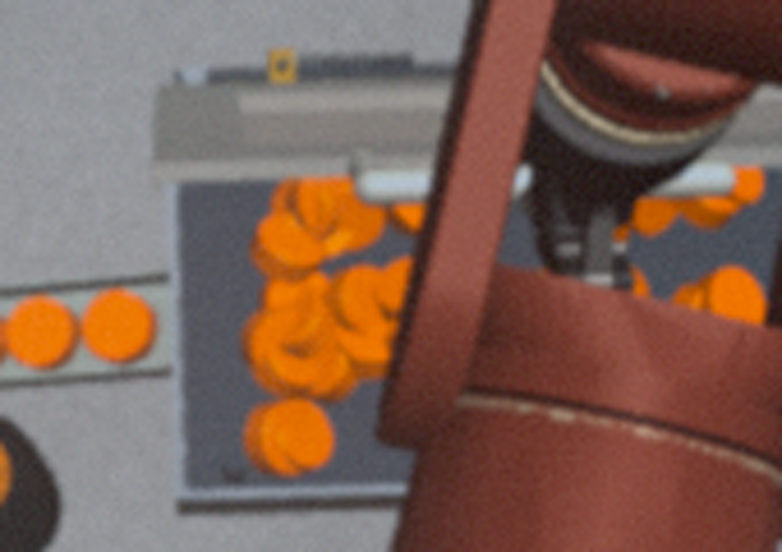

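```bash
python3 - <<'E'
from h import *
meas([(557,378),(163,343)],[125,55],5.2,[(367,184)],[235,120],4.6)
print(np.arccos((.7043-.5962)/.245), state()["contact_force"])
P=np.array([[.4711,.1746],[.5138,.2578],[.5499,.2960],[.5962,.3275]])
o=least_squares(lambda c:np.hypot(P[:,0]-c[0],P[:,1]-c[1])-.245,[.70,.1]); print(o.x,o.fun*1000, np.arctan2(P[:,1]-o.x[1],o.x[0]-P[:,0]))
E
```

```text
free [ 0.5959 -0.0534  0.3339] [ 1.31  0.7  -1.17 -0.57  0.21  0.21] a from z,x 1.133046124150803 1.1112660494433604
arc [ 1.1099e+00 -1.1000e-03] [ 1.15  1.78 -1.12  0.51  0.38  0.63]
1.1138336193866358 [ 1.27877206  0.33059545 -3.00680155]
[0.70749482 0.10871316] [ 0.4049416  -0.57298177 -0.22972903  0.46734196] [0.27181694 0.65599014 0.87127974 1.10022039]
```

All estimates agree: a ≈ 1.11, past balance. I'll ease a little further and sample the tangential force.

```bash
python3 -m crank '[[[-1,0,-0.4,0.85,0],[-1,0,-0.15,0.3,0],[-1,0,0,0,0],[-1,0,0,0,0]]]';python3 - <<'E'
from h import *
F=[]
for i in range(6):
    grab_frame("top"); st=state(); F.append(st["contact_force"])
x,z=st["tool_pos"][0],st["tool_pos"][2]; a=np.arccos((.7045-x)/.245); F=np.mean(F,0); print(st["tool_pos"],a,F,"tang",F[0]*np.sin(a)+F[2]*np.cos(a),"rad",-F[0]*np.cos(a)+F[2]*np.sin(a))
E
```

```text
time: 16.6
tool_pos: [0.6071, -0.0517, 0.3331]
tool_rot: [0.512, -0.511, 0.488, -0.488]
contact_force: [1.1, 1.6, 2.0]
gripper_width: 0.132
[ 0.60681532 -0.05177829  0.33288873] 1.16068331953356 [0.32554811 1.87724373 1.95472115] tang 1.0779249543801286 rad 1.6628271496966098
```

The tangential force is +1.1 N towards opening, so the springs carry it. Now the return to 0.78.

```bash
python3 - <<'E'
import numpy as np
a=np.r_[1.16,1.14,np.arange(1.1,.779,-.04)]
for i in range(len(a)-1): print(round(a[i+1],2), (-24.5*(np.sin(a[i+1])-np.sin(a[i]))).round(2),(24.5*(np.cos(a[i])-np.cos(a[i+1]))).round(2))
E
```

```text
1.14 0.2 -0.45
1.1 0.43 -0.88
1.06 0.46 -0.86
1.02 0.5 -0.85
0.98 0.53 -0.82
0.94 0.56 -0.8
0.9 0.59 -0.78
0.86 0.62 -0.76
0.82 0.65 -0.73
0.78 0.68 -0.7
```

```bash
python3 -m crank '[[[-1,0,0.2,-0.45,0],[-1,0,0.41,-0.88,0],[-1,0,0.46,-0.87,0],[-1,0,0.49,-0.85,0],[-1,0,0.53,-0.83,0],[-1,0,0.56,-0.81,0],[-1,0,0.29,-0.38,0],[-1,0,0,0,0]]]';python3 - <<'E'
from h import *
st=state(); x=st["tool_pos"][0]; print(st["tool_pos"],st["contact_force"],np.arccos((.7045-x)/.245))
E
```

```text
time: 17.9
tool_pos: [0.5547, -0.0543, 0.3021]
tool_rot: [-0.511, 0.513, -0.489, 0.487]
contact_force: [-3.2, -0.1, 4.4]
gripper_width: 0.13
[ 0.55472638 -0.05426654  0.30212955] [-3.24625118 -0.07290114  4.3946533 ] 0.9130677326374621
```

```bash
python3 -m crank '[[[-1,0,0.5,-0.7,0],[-1,0,0.6,-0.75,0],[-1,0,0.6,-0.7,0],[-1,0,0.35,-0.35,0],[-1,0,0,0,0],[-1,0,0,0,0]]]';python3 - <<'E'
from h import *
st=state(); x=st["tool_pos"][0]; print(st["tool_pos"],st["contact_force"],np.arccos((.7045-x)/.245))
save('scene','k13S',(125,75,275,175),5.2); save('top','k13T',(245,130,395,240),5)
E
```

```text
time: 18.65
tool_pos: [0.5312, -0.0557, 0.2821]
tool_rot: [-0.512, 0.512, -0.488, 0.488]
contact_force: [1.0, -2.5, -1.0]
gripper_width: 0.128
[ 0.53120252 -0.05569676  0.28210767] [ 1.04670037 -2.4550145  -0.98884683] 0.7850730143329638
```

View pics/k13S.png

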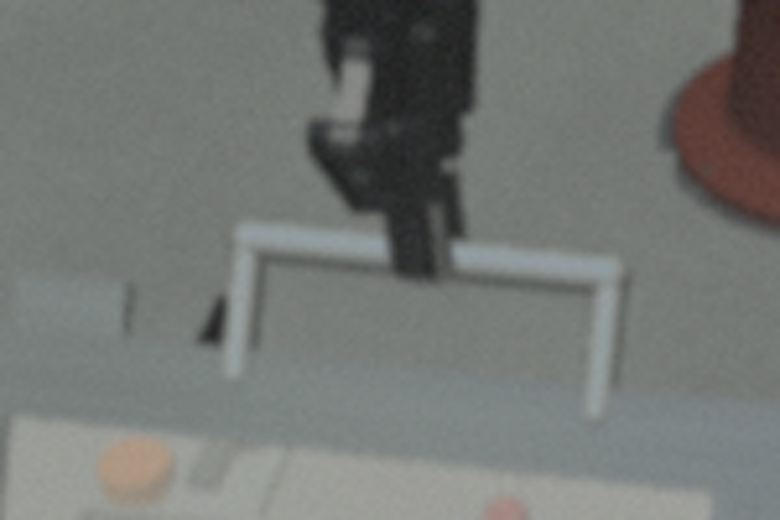

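View pics/k13T.png

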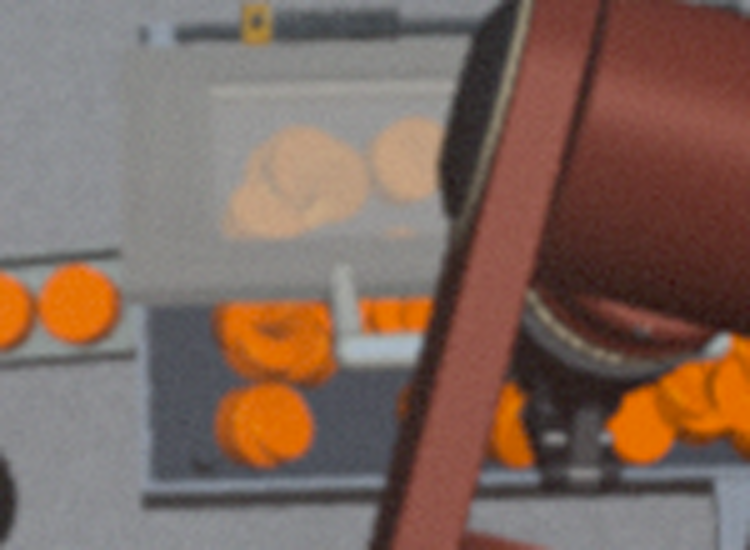

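The scene crop shows the bar corners at (244, 238) and (608, 270) with the fingers on the bar at (415, 255). The top crop shows the bar's left corner at (347, 350).

```bash
python3 - <<'E'
from h import *
meas([(607,270),(244,238)],[125,75],5.2,[(348,350)],[245,130],5)
F=[];X=[]
for i in range(6):
    grab_frame("top"); st=state(); F.append(st["contact_force"]); X.append(st["tool_pos"])
F=np.mean(F,0);a=.78;print(np.ptp(X,0),X[-1],F,"tang",F[0]*np.sin(a)+F[2]*np.cos(a))
P=np.array([[.4711,.1746],[.5138,.2578],[.5499,.2960],[.5962,.3275],[.6068,.3329],[.5547,.3021],[.5312,.2821]])
for hx in (.7038,.7045,.7055): print(np.arccos((hx-X[-1][0])/.245))
o=least_squares(lambda c:np.hypot(P[:,0]-c[0],P[:,1]-c[1])-.245,[.70,.1]); print(o.x, np.arctan2(P[:,1]-o.x[1],o.x[0]-P[:,0]))
E
```

```text
free [ 0.5315 -0.058   0.2873] [ 0.76  0.57 -0.47 -0.5   0.31  0.03] a from z,x 0.7972981048112113 0.7861624229567358
arc [ 0.7887 -0.0019] [ 0.63  1.42 -0.55  0.34  0.33 -0.2 ]
[1.46185874e-05 3.31322473e-05 3.09278146e-05] [ 0.53137242 -0.05564437  0.28231738] [ 2.23408413 -3.15711018 -2.27634061] tang -0.04709596785178838
0.7900834197304241
0.7860535534829532
0.7802682876665874
[0.70737469 0.10953119] [0.26873316 0.65363209 0.86949838 1.09914216 1.14772377 0.90044148
 0.77505888]
```

Camera and kinematics both give 0.775-0.797 rad, and the lid is still. One last look at the whole scene before handing in.

```bash
python3 -m crank '[[[-1,0,0.1,-0.1,0],[-1,0,0,0,0],[-1,0,0,0,0],[-1,0,0,0,0]]]'; python3 - <<'E'
from h import *
save('top','k14T'); save('scene','k14S'); st=state(); print(st["joint_vel"].round(4),st["tool_pos"])
E
```

```text
time: 19.65
tool_pos: [0.5304, -0.0557, 0.2813]
tool_rot: [0.512, -0.512, 0.488, -0.488]
contact_force: [3.4, -3.8, -3.2]
gripper_width: 0.128
[-0.0003  0.0001 -0.0014  0.0003  0.0008  0.0016] [ 0.53036683 -0.05573185  0.28127766]
```

View pics/k14T.png

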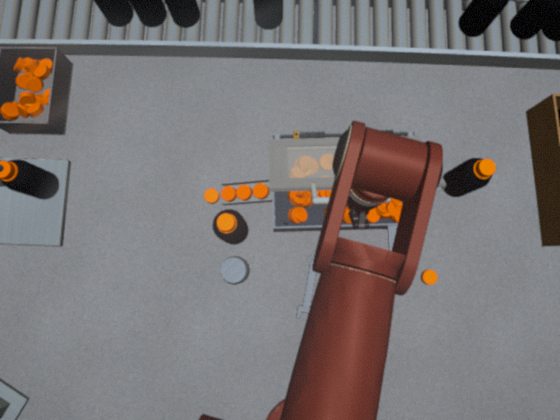

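View pics/k14S.png

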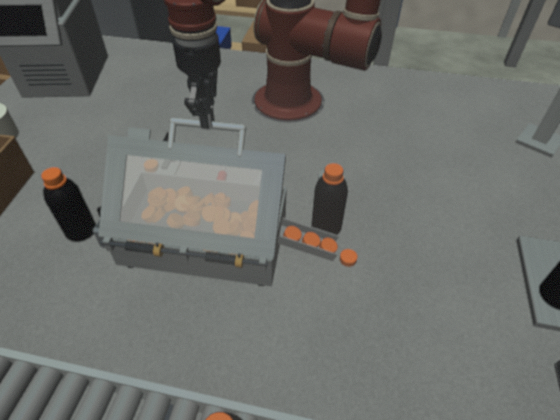

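The bottles (228, 223 and 485, 168), tin (235, 270), caps (211, 196 and 429, 277) and the visible end of the wrench are where they were. The lid is held on the bar at about 0.78. I'm handing in.

```bash
python3 -c "
from plant import *
print(job_done())"
```

```text
the job is handed in; nothing more can be done
None
```

I carried out the whole sequence and handed the job in at about 19.7 s, with the gripper still holding the lid still just below its balance point.

- **Latch:** I turned the knob clockwise until the moment jumped to 1.15 N m, which marked the stop. The lid popped ajar, to about 0.107 rad by camera. I let the knob back under control to about 5 degrees from rest and then released it. The pictures show the wing back at rest with its tongue under the tab.
- **Lift:** I pinched the bar and raised the lid to about 1.16 rad. There the springs pushed it open with about 1.1 N along the arc, so they were carrying it. I then brought it back slowly.
- **Final hold:** Before a last nudge of about 1 mm downwards, the cameras gave 0.786–0.797 rad and the arm's own position 0.775–0.790. I estimate about 0.78 rad now, and the lid is still.
- **Surroundings:** The bottles, tin, caps and the visible part of the wrench are where they started. The arm hides the screwdriver in the last top view.

**Checks that disagreed:**
- **Falling force:** at the hold, the force along the arc read about 0 N instead of the roughly -0.7 N expected. That is within sensor noise and sideways grip forces of 2–4 N, so the angle rests on cameras and arm position only.
- **Arc error:** on the way up my path ran a few mm inside the lid's true arc. This gave about 19 N of pull along the lid until I corrected it.

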